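# Set the carton gauge and hold its sprung rod out

### The arm

A 6-joint arm with a two-finger parallel gripper is mounted at the origin on a cart in front of the work surface, level with it; the furniture and walls round the work are solid. World frame = base frame: x ahead of the robot, y to its left, z up, the work surface at z = 0. Lengths are in m, angles in rad, forces in N, time in s.
With the tool pointing down it reaches from about 0.25 to 0.8 m from the base axis. Payload 8.5 kg.
Tool frame: the origin (TCP) lies between the finger pads; the fingertips stand 22 mm ahead of it and the grasp point (between the pads) lies 3 mm ahead of it (robot.tips_ahead is the distance from the TCP to the fingertips, in m); z points along the fingers, y is the line along which they close (so a half turn about z gives the same grasp; the last joint's range is limited). The gripper opens to 85 mm and grips with 20 to 120 N. Pads are 22 mm wide; open, the fingers measure 114 mm over their backs; the gripper's body (76 mm by 85 mm) begins 54 mm behind the grasp point. The pads swing forward as they close: fully open they stand 13 mm farther back than shut.
Start: joints at [-1.328, 0.238, -0.013, 1.319, 0, 1.571], TCP at [0.126, -0.51, 0.215] pointing down, gripper open.
Joint ranges: [-2.66, 2.66], [-1.03, 1.9], [-1.14, 1.46], [-1.82, 2.27], [-1.45, 1.34], [-3.14, 3.14]. Speed limits (rad/s): [2.22, 2.22, 2.79, 3.14, 3.14, 3.14].

### API

Orientations are given as [roll, pitch, yaw] about the fixed x, y, z axes, in that order (R = Rz(yaw) Ry(pitch) Rx(roll)).
In Python, from cell import robot gives the robot as it stands. The module is installed in compiled form; this text tells all that it offers.
- The arm moves only by the tool step_arm, never from a script. Its argument "moves" is a list of rows, each a list of 7 numbers: the shift along the tool's x, y, z in mm, then the turn, a rotation vector about the tool's x, y, z in rad, then the closure, from 0 (fully open) to 1 (shut). A call has 1 to 8 rows; each row is the pose to reach, as a shift and turn from the pose commanded when the call began, along the tool's axes at that moment; what a row does not reach only later rows make up. A row lasts 1/8 s, in which the tool goes at most 62.5 mm and 10.7 degrees, less where a joint would pass 70% of its speed; a pose out of reach is approached as far as the arm can. A call with a gripper value outside its range is refused whole. The fingers move at their own pace and stop on an object; "force" is the grip in N (left out, the last holds). Time passes only in rows, so rows that repeat a pose let the fingers close. It gives the time, the measured TCP pose, the force, the opening and the grip force at its end, in the units of the state.
- robot.get_state(): the state, without advancing time (a new reading comes with each control period).
- robot.camera(name): name is "scene" or "top" or "wrist"; returns the picture (384x512x3 uint8, red, green, blue); there is no depth.
- robot.calibration(name): a dict with "fovy" (degrees; the focal length in pixels is half the picture's height over the tangent of half this angle, whatever the lens; pixels are square), "cx", "cy" (the principal point, pixels), "view" (4x4, takes a point from world to camera coordinates); the wrist camera has in their place "mount" (4x4, takes a point from camera to tool coordinates, whose origin is the TCP and whose axes are the flange's). Camera axes: x right, y down, z forward; pixel columns grow to the right and rows downward; lengths in m; the calibration is good to about 2 mm. A picture is of the moment at which its call begins: read the wrist's pose just before it. calibration takes no time and is no camera call.
- robot.hand_in(): hands the job in; it is judged then, once.
The state is a dict: "t": time; "q": joint angles; "qvel": joint speeds; "joint_efforts": joint torques, N m; "position": TCP position; "tool_rot": TCP orientation; "force": force on the tool from outside, world axes, zero at the start; "torque": the same for the moment, N m; "gripper_width": finger opening in m; "grip_force": force on a finger pad.
Only numpy, scipy, OpenCV 4.12 (cv2) and the standard library are available. Lean on these libraries where they do the work, as an engineer would, in place of code of your own. Each camera call takes 0.05 s, during which the arm holds its last target. There are 200 camera calls.

### The job

Set the rail gauge on the bench for the next carton size and hold it open: swing its clamp lever out to free the carriage, slide the carriage along the rail until its pointer is level with the flag on the base, and swing the lever fully back in to lock it. Then take the upright paddle at the end of the sprung rod, pull the rod out until the rod's pointer is level with the flag on the length bar, and finish while holding it there against its spring, without letting go. Do not knock the things lying round the gauge away.

Things in the scene. Friction and masses are not known exactly. Their poses are not given: they have to be found in the camera images.
- gauge: Rail gauge fixed to the bench: grey base plate 120 x 430 x 12 mm, steel guide rail (24 mm wide, top 31 mm high) along it. Origin: centre of its underside. y runs along the rail to the robot's left, where the sprung rod points; x across, away from the robot; yaw within 0.2 rad. All points below are parts of it, axes parallel to its own (the lever's turn with it). Heights are above the bench.
- carriage (a joint): Position (m) of the carriage along the rail, growing along the gauge's +y, 0 at mid-rail, travel -0.11 to 0.11. An aluminium block 64 x 76 mm, top at 60 mm. With the lever out it slides with about 5 N of drag and stays where left; with the lever locked a brake shoe holds it against more than 40 N.
- carriage_grip (a point): Centre of the top face (110 mm high) of the square grey post, 20 x 20 mm and 50 mm tall, on the carriage: the grip for sliding it.
- carriage_pointer (a point): Tip of the 4 mm wide steel pointer on the front (robot) side of the carriage, 28 mm high. It is level with the flag when both have the same y in the gauge's frame.
- rail_flag (a point): Top (34 mm high) of the small upright steel flag, 4 mm wide along the rail, on the front edge of the base plate, just in front of the pointer's path: the place for the carriage, always ahead of it in +y at the start. It stays where it is.
- lever (a joint): Angle (rad) of the clamp lever: 0 = locked, lying along the rail, pointing to the gauge's -y; opens clockwise seen from above, the knob swinging 62 mm towards the robot, to a stop at 0.9. Carriage free from 0.5 on; locked below 0.12. Stays where left; takes 2 to 3 N at the knob. More than 5 N along the rail on it drags the unlocked carriage.
- lever_knob (a point): Centre of the top (111 mm high) of the round black knob on the lever's end, 16 mm across (14 to 18 mm) and 46 mm tall; the flat lever arm below it has its top at 72 mm.
- lever_pivot (a point): Point on the lever's vertical turning axis, at the height of the knob's top; 80 mm from the knob's axis. The pivot's cap is 79 mm high.
- pull_rod: Sprung telescoping rod, 12 mm thick, axis 48 mm high, sliding in a short sleeve on the carriage's +y end; carries a paddle and a pointer. Slides out along the gauge's +y, up to 105 mm; its spring draws it in with 4 N when fully in (as at the start), 70 N/m more as it comes out (8 to 10 N at the mark). Let go, it snaps back. Origin on its axis, 80 mm to the -y side of the paddle's middle.
- rod_handle (a point): Centre of the top face (111 mm high) of the upright grey paddle at the rod's end: 14 mm thick along the rail, 30 mm wide across it, 51 mm of it above the height of the carriage's top. With the rod in, 33 mm lie free between the paddle and the sleeve (sleeve top 59 mm high).
- rod_pointer (a point): Tip of the 4 mm wide steel pointer on the front side of the paddle, 54 mm high, at the paddle's middle along y.
- length_flag (a point): Top (65 mm high) of the small upright steel flag, 4 mm wide along the rail, on the length bar, a flat bar reaching out from the carriage in front of the rod: the rod's length mark, 50 to 80 mm from the rod's pointer when the rod is in. It travels with the carriage and otherwise stays where it is.
- stop_carton: Bystander: a closed green and white carton 83 x 122 x 39 mm, lying on the bench; origin at its underside.
- packing_tape: Bystander: a brown roll of tape, 94 mm across, 48 mm tall; origin at its underside.
- dater: Bystander: a black and red date stamp, 35 x 58 x 80 mm; origin at its underside.

How it is judged:
On the way, in this order (a step that is already met when the one before it is completed fails the run):
1. the clamp lever is swung out (more than 0.6 rad) (value of joint lever above 0.6 rad), for 0.1 s.
2. with the lever out, the carriage stands at rest with its pointer within 5 mm of the base's flag (y of carriage_pointer in the frame of rail_flag between -0.005 and 0.005 m and value of joint lever above 0.5 rad and velocity of joint carriage between -0.01 and 0.01 m/s), for 0.2 s.
3. the lever is locked again (below 0.12 rad) with the carriage still within 5 mm of its flag (y of carriage_pointer in the frame of rail_flag between -0.005 and 0.005 m and value of joint lever below 0.12 rad), for 0.2 s.
At the end, for the whole second after the job is handed in: The carriage's pointer is within 5 mm of the base's flag (along the rail), the lever is locked (below 0.12 rad), the rod's pointer is within 5 mm of the flag on the length bar, and the rod is at rest (below 10 mm/s), held there by the fingers (contact force over 3 N) (all of step 3 and y of rod_pointer in the frame of length_flag between -0.005 and 0.005 m and contact force between the fingers and pull_rod above 3 N and linear speed of pull_rod below 0.01 m/s); the arm keeps its last pose, push and grip.
It fails at once if the carton is knocked more than 30 mm away (distance of stop_carton from where it was at the start of the episode above 0.03 m).
It fails at once if the roll of tape is knocked more than 30 mm away (distance of packing_tape from where it was at the start of the episode above 0.03 m).
It fails at once if the date stamp is knocked more than 30 mm away (distance of dater from where it was at the start of the episode above 0.03 m).
It also fails if it takes over 61 s, if anything falls off the work surface, if the arm or the gripper's body presses on something with over 40 N, if the wrist force passes 120 N, or if a joint passes its speed limit or range.

## Working session

There is one attempt and no reset: what is moved stays moved. The work goes in short steps, Python scripts to look and compute and a tool call to move; the robot and the scene stay as the last step left them, time stands still between calls to the robot, and variables do not carry over. Pictures are saved under pics/ and viewed, at most 10 in all, crops included, and the job is handed in when it is done.

Besides the shell and the picture viewer there is one more tool, called by a JSON object that holds its "fn" and its "kwargs", one argument or row to a line. step_arm: Moves the arm, as the interface text tells. Its arguments: {"type":"object","properties":{"moves":{"type":"array"},"force":{"type":"number"}},"required":["moves"]}

```bash
mkdir -p pics; python3 - <<'E'
from cell import robot
import cv2,numpy as np
s=robot.get_state();print(s['t'],s['position'],s['tool_rot'],s['gripper_width'])
for n in('scene','top'):
    im=robot.camera(n);cv2.imwrite(f'pics/{n}0.png',im[:,:,::-1])
    c=robot.calibration(n);print(n,c['fovy'],c['cx'],c['cy'],np.round(c['view'],4).tolist())
c=robot.calibration('wrist');print(c)
E
python3 -c "
import cv2
a=cv2.imread('pics/top0.png');cv2.imwrite('pics/top0b.png',cv2.resize(a,(800,600),interpolation=cv2.INTER_CUBIC))"
```

```text
0.0 [ 0.12611075 -0.50917153  0.21458136] [-3.14016173e+00  3.38130464e-07  2.42760065e-01] 0.08540708491290244
scene 53.32736578020015 252.27666008368115 192.87776801823472 [[-0.7501, -0.6612, -0.0149, 0.5512], [-0.4965, 0.5779, -0.6478, 0.2784], [0.4369, -0.4785, -0.7617, 0.8646], [0.0, 0.0, 0.0, 1.0]]
top 48.56488077558981 259.7416984924087 187.41017772635385 [[-0.0102, -0.9998, 0.0158, 0.1227], [-0.983, 0.0072, -0.1834, 0.5855], [0.1832, -0.0174, -0.9829, 1.1755], [0.0, 0.0, 0.0, 1.0]]
{'fovy': 59.905576428690736, 'cx': 259.9577816068334, 'cy': 185.95782031490583, 'mount': array([[ 1.12673298e-03, -9.48961461e-01, -3.15390037e-01,
         8.12239428e-02],
       [ 9.99999070e-01,  8.26722100e-04,  1.08502007e-03,
        -7.72648315e-04],
       [-7.68902315e-04, -3.15390966e-01,  9.48961510e-01,
        -1.58975940e-01],
       [ 0.00000000e+00,  0.00000000e+00,  0.00000000e+00,
         1.00000000e+00]])}
```

View pics/top0b.png

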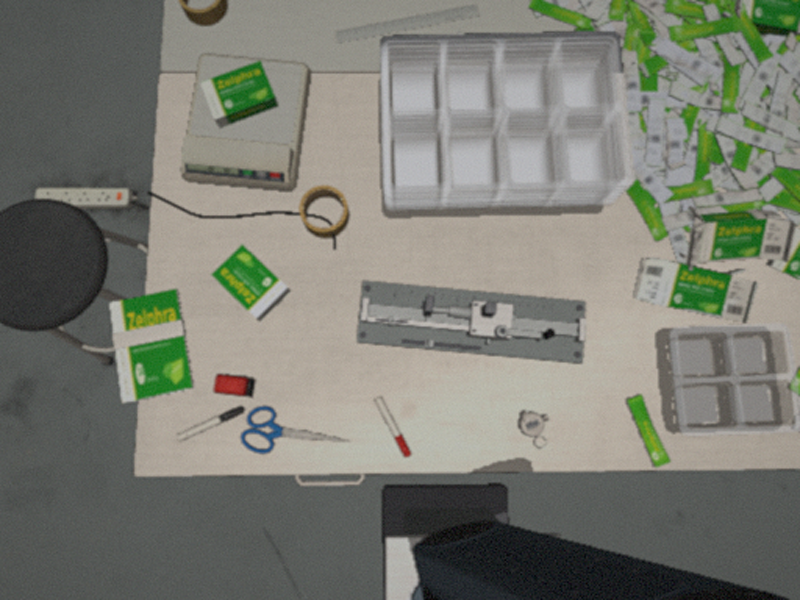

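View pics/scene0.png

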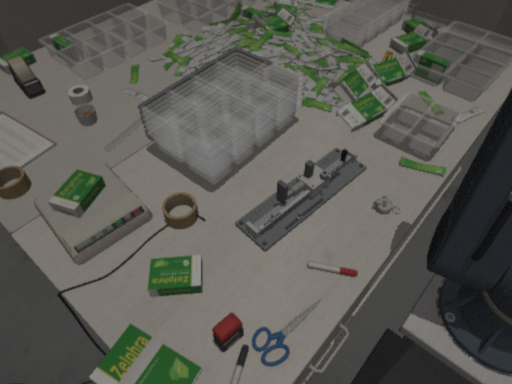

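The top view shows the gauge with plate corners at about (364,281), (586,300), (583,362), (357,343) in the enlarged image. The carriage post is near (490,309), the knob (548,333) and the paddle (428,302). The bystanders lie well clear to the left.

```bash
cat >h.py <<'E'
import numpy as np,cv2
from scipy.spatial.transform import Rotation as R
from cell import robot
def cam(name,s=None):
    c=robot.calibration(name);f=192/np.tan(np.radians(c['fovy']/2))
    if name=='wrist':
        T=np.eye(4);T[:3,:3]=R.from_euler('xyz',s['tool_rot']).as_matrix();T[:3,3]=s['position']
        M=T@np.array(c['mount'])
    else: M=np.linalg.inv(c['view'])
    return M,f,c['cx'],c['cy']
def unproj(C,u,v,z):
    M,f,cx,cy=C;d=M[:3,:3]@[(u-cx)/f,(v-cy)/f,1];o=M[:3,3]
    return o+d*(z-o[2])/d[2]
def proj(C,p):
    M,f,cx,cy=C;q=M[:3,:3].T@(np.array(p)-M[:3,3]);return f*q[:2]/q[2]+[cx,cy]
def toolmove(s,p,yaw=None):
    "mm shift in the tool axes to bring TCP to p, and z turn for yaw"
    r=R.from_euler('xyz',s['tool_rot']);d=r.inv().apply(np.array(p)-s['position'])*1000
    out=np.round(d,1)
    if yaw is None: return out
    t=R.from_euler('xyz',[np.pi,0,yaw]);return out,np.round((r.inv()*t).as_rotvec(),3)
E
python3 - <<'E'
from h import *
C=cam('top');k=.64
P=[unproj(C,u*k,v*k,.012) for u,v in[(364,281),(586,300),(583,362),(357,343)]]
for p in P:print(p.round(3))
c=np.mean(P,axis=0);d=P[0]-P[1]+P[3]-P[2];yaw=np.arctan2(-d[0],d[1]);print(c,yaw)
for n,u,v,z in[('post',490,309,.11),('knob',548,333,.111),('pad',428,299,.111)]:print(n,unproj(C,u*k,v*k,z).round(3))
s=robot.get_state()
# camera over centre: place TCP so camera ray center hits c
for h in(.25,.3):
  for b in (yaw,yaw+np.pi/2,yaw-np.pi/2,yaw+np.pi): 
    r=R.from_euler('xyz',[np.pi,0,b]);m=np.array(robot.calibration('wrist')['mount'])
    o=r.apply(m[:3,3]);d=r.apply(m[:3,2]);z=h+o[2];off=o+d*((.06-z)/d[2]);off[2]=0
    p=c-off;p[2]=h;print(h,b.round(2),p.round(3),toolmove(s,p,b))
E
```

```text
[0.618 0.197 0.012]
[ 0.578 -0.228  0.012]
[ 0.459 -0.215  0.012]
[0.499 0.21  0.012]
[ 0.53845909 -0.00918523  0.012     ] -0.09339135481885497
post [ 0.546 -0.029  0.11 ]
knob [ 0.503 -0.129  0.111]
pad [0.564 0.08  0.111]
0.25 -0.09 [ 0.573 -0.013  0.25 ] (array([ 553.1, -374.4,  -34.9]), array([-0.001,  0.   ,  0.336]))
0.25 1.48 [0.542 0.025 0.25 ] (array([ 532.3, -418.9,  -34.8]), array([-1.000e-03, -1.000e-03, -1.235e+00]))
0.25 -1.66 [ 0.535 -0.044  0.25 ] (array([ 508.6, -353.6,  -34.9]), array([-1.000e-03,  1.000e-03,  1.907e+00]))
0.25 3.05 [ 0.504 -0.006  0.25 ] (array([ 487.8, -398.1,  -34.8]), array([-0.000e+00, -2.000e-03, -2.805e+00]))
0.3 -0.09 [ 0.59  -0.014  0.3  ] (array([ 568.8, -369.1,  -84.9]), array([-0.001,  0.   ,  0.336]))
0.3 1.48 [0.544 0.042 0.3  ] (array([ 537.7, -434.7,  -84.8]), array([-1.000e-03, -1.000e-03, -1.235e+00]))
0.3 -1.66 [ 0.533 -0.06   0.3  ] (array([ 503.2, -337.9,  -84.9]), array([-1.000e-03,  1.000e-03,  1.907e+00]))
0.3 3.05 [ 0.487 -0.004  0.3  ] (array([ 472.1, -403.6,  -84.8]), array([-0.000e+00, -2.000e-03, -2.805e+00]))
```

{"fn": "step_arm", "kwargs": {
  "moves": [
    [553,-374,-35,0,0,0.336,0],
    [553,-374,-35,0,0,0.336,0],
    [553,-374,-35,0,0,0.336,0],
    [553,-374,-35,0,0,0.336,0],
    [553,-374,-35,0,0,0.336,0],
    [553,-374,-35,0,0,0.336,0],
    [553,-374,-35,0,0,0.336,0],
    [553,-374,-35,0,0,0.336,0]
  ]
}}

```text
t: 1.1
position: [0.4587, -0.14, 0.2412]
tool_rot: [3.142, 0.0, -0.093]
force: [-0.0, -0.6, -0.9]
gripper_width: 0.0852
grip_force: 0.0
```

{"fn": "step_arm", "kwargs": {
  "moves": [
    [102,-137,-9,0,0,0,0],
    [102,-137,-9,0,0,0,0],
    [102,-137,-9,0,0,0,0],
    [102,-137,-9,0,0,0,0]
  ]
}}

```text
t: 1.6
position: [0.5722, -0.0311, 0.249]
tool_rot: [-3.127, 0.001, -0.062]
force: [-0.4, -1.3, 0.0]
gripper_width: 0.0856
grip_force: 0.0
```

```bash
python3 - <<'E'
from h import *
import json
s=robot.get_state();im=robot.camera('wrist')[:,:,::-1]
print(s['position'],s['tool_rot'],s['qvel'])
json.dump({k:np.array(s[k]).tolist() for k in('position','tool_rot')},open('w1.json','w'))
cv2.imwrite('pics/w1.png',im);cv2.imwrite('pics/w1b.png',cv2.resize(im,(800,600),interpolation=cv2.INTER_CUBIC))
E
```

```text
[ 0.57217338 -0.03110593  0.24902314] [-3.12671779e+00  1.40793346e-03 -6.17087106e-02] [-0.03441821 -0.0366825  -0.0514313   0.01112736 -0.01497799  0.00098226]
```

View pics/w1b.png

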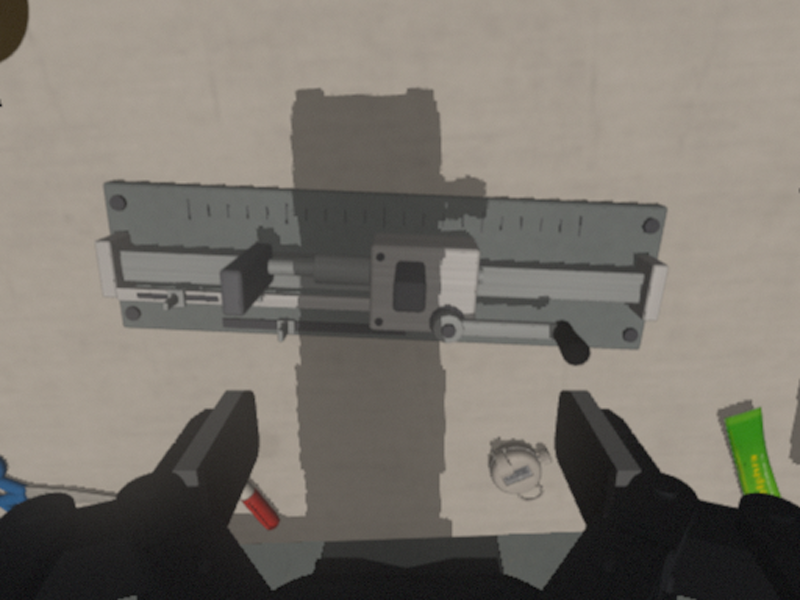

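The wrist view shows everything: carriage post top near (410,280) in the enlarged image, pivot cap (448,323), knob (572,345), paddle (240,280), rail flag (284,328), length flag (172,298). The arm was still settling, so I'll retake the picture and crop it.

```bash
python3 - <<'E'
from h import *
import json
for i in range(6): robot.camera('wrist')
s=robot.get_state();im=robot.camera('wrist')[:,:,::-1]
print(s['t'],s['position'],s['tool_rot'],s['qvel'].round(3))
json.dump({k:np.array(s[k]).tolist() for k in('position','tool_rot')},open('w2.json','w'))
cv2.imwrite('pics/w2.png',im)
a=cv2.resize(im[100:250,50:250],(800,600),interpolation=cv2.INTER_CUBIC)
b=cv2.resize(im[100:250,225:425],(800,600),interpolation=cv2.INTER_CUBIC)
cv2.imwrite('pics/w2a.png',a);cv2.imwrite('pics/w2b.png',b)
E
```

```text
1.95 [ 0.57015905 -0.0332668   0.25054845] [-3.12697335e+00 -5.08346882e-05 -6.55701432e-02] [ 0.001  0.002  0.003 -0.     0.001 -0.001]
```

View pics/w2a.png

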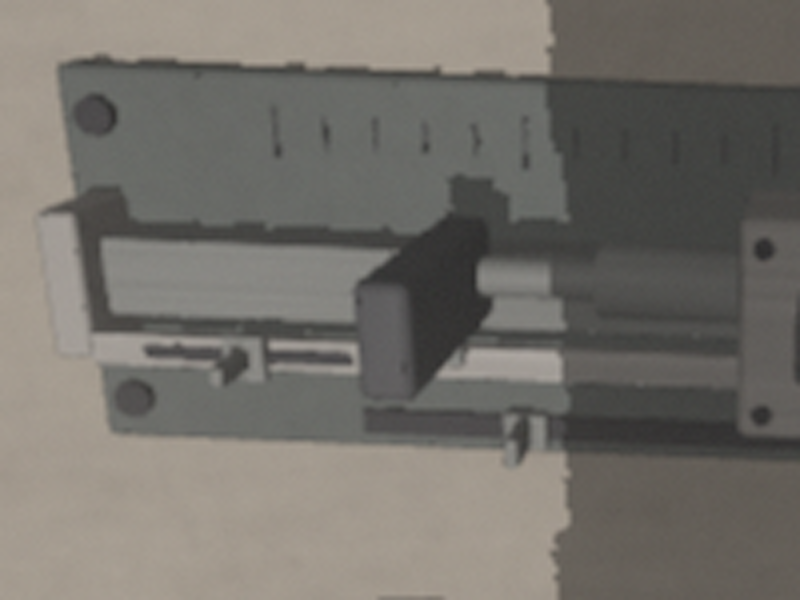

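View pics/w2b.png

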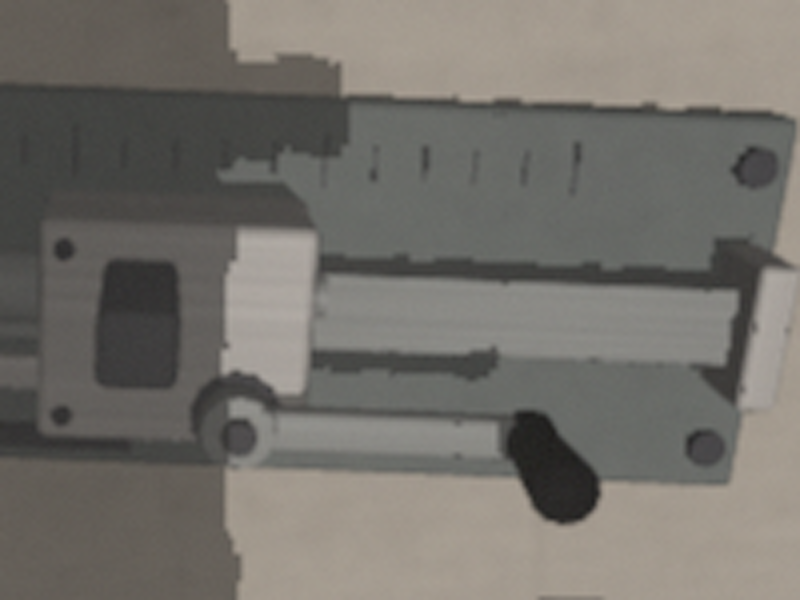

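Crop readings: the plate corners are at a(60,66), a(112,432), b(795,115) and b(728,483). The post top centre is at b(138,352), the knob top b(567,490), the pivot b(238,437), the paddle top a(385,340), the rail flag top a(515,458) and the length flag top a(224,375). The carriage pointer is hidden from this side.

```bash
cat >>h.py <<'E'
import json
def sj(f): 
    d=json.load(open(f));return {k:np.array(v) for k,v in d.items()}
E
python3 - <<'E'
from h import *
s=sj('w2.json');C=cam('wrist',s)
A=lambda u,v,z:unproj(C,50+u/4,100+v/4,z)
B=lambda u,v,z:unproj(C,225+u/4,100+v/4,z)
P=np.array([A(60,66,.012),B(795,115,.012),B(728,483,.012),A(112,432,.012)])[:,:2]
G=np.array([[.06,.215],[.06,-.215],[-.06,-.215],[-.06,.215]])
print(P.round(4))
a,b=P-P.mean(0),G-G.mean(0)
yaw=np.arctan2((b[:,0]*a[:,1]-b[:,1]*a[:,0]).sum(),(a*b).sum());c=P.mean(0)
Rg=np.array([[np.cos(yaw),-np.sin(yaw)],[np.sin(yaw),np.cos(yaw)]])
print('gauge',c,yaw,'res',(P-(c+G@Rg.T)).round(4).tolist())
for n,p in dict(post=B(138,352,.11),knob=B(567,490,.111),pivot=B(238,437,.079),pad=A(385,340,.111),rflag=A(515,458,.034),lflag=A(224,375,.065)).items():
    print(n,p.round(4),'gauge',((p[:2]-c)@Rg).round(4))
json.dump(dict(c=c.tolist(),yaw=yaw),open('g.json','w'))
E
```

```text
[[ 0.6199  0.1991]
 [ 0.579  -0.2238]
 [ 0.4608 -0.2129]
 [ 0.5035  0.2114]]
gauge [ 0.54079032 -0.00653535] -0.09832534096472417 res [[-0.0017, -0.0024], [-0.0004, 0.0026], [0.0008, 0.0017], [0.0013, -0.0019]]
post [ 0.5499 -0.029   0.11  ] gauge [ 0.0112 -0.0214]
knob [ 0.5085 -0.1311  0.111 ] gauge [-0.0199 -0.1271]
pivot [ 0.5139 -0.0529  0.079 ] gauge [-0.0222 -0.0488]
pad [0.5596 0.078  0.111 ] gauge [0.0104 0.086 ]
rflag [0.4959 0.075  0.034 ] gauge [-0.0527  0.0768]
lflag [0.5381 0.1426 0.065 ] gauge [-0.0173  0.1482]
```

```bash
cat >>h.py <<'E'
def g2w(x,y,z):
    g=json.load(open('g.json'));c,s=np.cos(g['yaw']),np.sin(g['yaw'])
    return np.array([g['c'][0]+c*x-s*y,g['c'][1]+s*x+c*y,z])
def w2g(p):
    g=json.load(open('g.json'));c,s=np.cos(g['yaw']),np.sin(g['yaw']);d=np.array(p)[:2]-g['c']
    return np.array([c*d[0]+s*d[1],-s*d[0]+c*d[1]])
E
python3 -c "
from h import *
print(toolmove(robot.get_state(),g2w(-.0205,-.1275,.18),-1.669))"
```

```text
(array([-55.9, 103.1,  69.1]), array([-0.012,  0.012,  1.604]))
```

{"fn": "step_arm", "kwargs": {
  "moves": [
    [-56,103,69,-0.012,0.012,1.604,0.7],
    [-56,103,69,-0.012,0.012,1.604,0.7],
    [-56,103,69,-0.012,0.012,1.604,0.7],
    [-56,103,69,-0.012,0.012,1.604,0.7],
    [-56,103,69,-0.012,0.012,1.604,0.7],
    [-56,103,69,-0.012,0.012,1.604,0.7],
    [-56,103,69,-0.012,0.012,1.604,0.7],
    [-56,103,69,-0.012,0.012,1.604,0.7]
  ]
}}

```text
t: 3.0
position: [0.3954, -0.2563, 0.1811]
tool_rot: [-2.85, 0.077, -0.772]
force: [0.1, -0.6, -0.7]
gripper_width: 0.0253
grip_force: 0.0
```

```bash
python3 -c "
from h import *
s=robot.get_state();print(s['position'],s['tool_rot'],s['qvel'].round(3),s['gripper_width'])
print(toolmove(s,g2w(-.0205,-.1275,.18),-1.669))"
```

```text
[ 0.39540112 -0.25627005  0.18108912] [-2.84985102  0.07678166 -0.77245135] [-0.51  -0.093 -0.17   0.028  0.177  0.001] 0.02528315483982035
(array([  -6.5, -160.4,   49.8]), array([-0.237,  0.202,  0.878]))
```

```bash
python3 -c "
from h import *
robot.camera('top')
s=robot.get_state();print(s['position'],s['tool_rot'],s['q'].round(3),s['qvel'].round(3))"
```

```text
[ 0.39317622 -0.25699493  0.18094354] [-2.85029643  0.0785413  -0.77667048] [-0.778  0.211 -0.178  1.26   0.291  3.141] [ 0.052  0.009  0.021 -0.006 -0.019  0.001]
```

```bash
python3 -c "
from h import *
print(toolmove(robot.get_state(),g2w(-.0205,-.1275,.19),1.4725))"
```

```text
(array([  -6.9, -165.3,   40.6]), array([-0.245, -0.286, -2.24 ]))
```

{"fn": "step_arm", "kwargs": {
  "moves": [
    [-7,-165,41,-0.245,-0.286,-2.24,0.7],
    [-7,-165,41,-0.245,-0.286,-2.24,0.7],
    [-7,-165,41,-0.245,-0.286,-2.24,0.7],
    [-7,-165,41,-0.245,-0.286,-2.24,0.7],
    [-7,-165,41,-0.245,-0.286,-2.24,0.7],
    [-7,-165,41,-0.245,-0.286,-2.24,0.7],
    [-7,-165,41,-0.245,-0.286,-2.24,0.7],
    [-7,-165,41,-0.245,-0.286,-2.24,0.7]
  ]
}}

```text
t: 4.05
position: [0.5098, -0.1293, 0.1897]
tool_rot: [-3.034, -0.057, 0.721]
force: [0.0, 0.1, -0.2]
gripper_width: 0.0258
grip_force: 0.0
```

```bash
python3 -c "
from h import *
s=robot.get_state();print(s['position'],s['tool_rot'],s['q'].round(3),s['qvel'].round(3),s['gripper_width'])
print(toolmove(s,g2w(-.0205,-.1275,.18),1.4725))"
```

```text
[ 0.50984302 -0.12932301  0.18968261] [-3.03407885 -0.05712912  0.72077731] [-3.120e-01  2.980e-01 -2.000e-03  1.334e+00  1.040e-01  2.102e+00] [ 0.145 -0.027 -0.013 -0.027 -0.236 -1.322] 0.02582453479945785
(array([-3.4,  1.3,  9.4]), array([-0.081, -0.095, -0.748]))
```

{"fn": "step_arm", "kwargs": {
  "moves": [
    [-3,1,9,-0.081,-0.095,-0.748,0.7],
    [-3,1,9,-0.081,-0.095,-0.748,0.7],
    [-3,1,9,-0.081,-0.095,-0.748,0.7],
    [-3,1,9,-0.081,-0.095,-0.748,0.7],
    [-3,1,9,-0.081,-0.095,-0.748,0.7],
    [-3,1,9,-0.081,-0.095,-0.748,0.7]
  ]
}}

```text
t: 4.8
position: [0.508, -0.1309, 0.1805]
tool_rot: [-3.141, -0.001, 1.463]
force: [0.0, 0.6, 0.2]
gripper_width: 0.0258
grip_force: 0.0
```

```bash
python3 -c "
from h import *
robot.camera('wrist');robot.camera('wrist')
s=robot.get_state();print(s['position'],s['tool_rot'],s['qvel'].round(3),s['gripper_width'])
print(toolmove(s,g2w(-.0205,-.1275,.096),1.4725))"
```

```text
[ 0.50808511 -0.1309621   0.18027453] [-3.14050079e+00 -9.67129143e-04  1.46411853e+00] [-0.001  0.004  0.001 -0.001 -0.    -0.011] 0.025680980127788317
(array([-0.5, -0.1, 84.3]), array([-0.001, -0.001, -0.008]))
```

```bash
python3 - <<'E'
from h import *
s=robot.get_state();im=robot.camera('wrist')[:,:,::-1]
C=cam('wrist',s)
json.dump({k:np.array(s[k]).tolist() for k in('position','tool_rot')},open('w3.json','w'))
print(proj(C,g2w(-.0205,-.1275,.111)), proj(C,g2w(-.0527,.0768,.034)))
cv2.imwrite('pics/w3.png',im);cv2.imwrite('pics/w3b.png',cv2.resize(im,(800,600),interpolation=cv2.INTER_CUBIC))
E
```

```text
[259.85040886 194.22290324] [215.15446661 -95.08634442]
```

View pics/w3b.png

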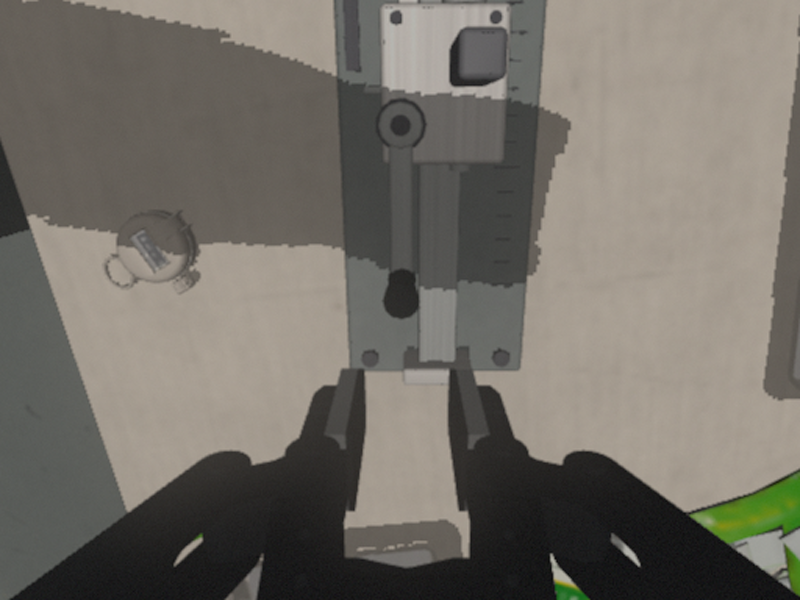

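The knob top is at (401,302) enlarged, about 2 mm nearer the robot than estimated, so I shift for that and descend.

{"fn": "step_arm", "kwargs": {
  "moves": [
    [0,-2,40,0,0,-0.008,0.7],
    [0,-2,60,0,0,-0.008,0.7],
    [0,-2,72,0,0,-0.008,0.7],
    [0,-2,84,0,0,-0.008,0.7],
    [0,-2,84,0,0,-0.008,0.7]
  ]
}}

```text
t: 5.58
position: [0.5058, -0.1305, 0.0958]
tool_rot: [-3.14, -0.001, 1.475]
force: [-0.2, 0.1, 0.3]
gripper_width: 0.0254
grip_force: 0.0
```

{"fn": "step_arm", "kwargs": {
  "moves": [
    [0,-12,0,0,0,0,0.7],
    [2,-20,0,0,0,0,0.7],
    [4,-28,0,0,0,0,0.7],
    [6,-36,0,0,0,0,0.7],
    [11,-44,0,0,0,0,0.7],
    [16,-52,0,0,0,0,0.7],
    [22,-59,0,0,0,0,0.7],
    [26,-64,0,0,0,0,0.7]
  ]
}}

```text
t: 6.58
position: [0.4444, -0.098, 0.0964]
tool_rot: [-3.141, -0.001, 1.475]
force: [-0.2, 0.0, 0.0]
gripper_width: 0.0258
grip_force: 0.0
```

{"fn": "step_arm", "kwargs": {
  "moves": [
    [0,0,0,0,0,0,0.7],
    [0,0,0,0,0,0,0.7]
  ]
}}

```text
t: 6.82
position: [0.4451, -0.0986, 0.0964]
tool_rot: [-3.141, -0.001, 1.475]
force: [0.1, -1.1, 0.4]
gripper_width: 0.0254
grip_force: 0.0
```

{"fn": "step_arm", "kwargs": {
  "moves": [
    [0,1,-50,0,0,0,0.6],
    [0,1,-100,0,0,0,0.5],
    [0,1,-110,0,0,0,0.4]
  ]
}}

```text
t: 7.2
position: [0.4477, -0.0992, 0.2093]
tool_rot: [3.137, -0.0, 1.475]
force: [-0.8, 0.3, -0.5]
gripper_width: 0.0511
grip_force: 0.0
```

```bash
python3 - <<'E'
from h import *
s=sj('w3.json');C=cam('wrist',s)
U=lambda u,v,z:unproj(C,u/1.5625,v/1.5625,z)
for n,p in dict(post=U(483,52,.11),knob=U(401,302,.111),pivot=U(401,125,.079)).items():print(n,p.round(4),w2g(p).round(4))
for u,v in[(384,5),(510,5),(503,162),(384,162)]:print(w2g(U(u,v,.06)).round(4))
s=robot.get_state();print(s['position'],s['gripper_width'],toolmove(s,g2w(.010,-.022,.21),3.0433))
E
```

```text
post [ 0.55  -0.028  0.11 ] [ 0.0113 -0.0204]
knob [ 0.5056 -0.1304  0.111 ] [-0.0228 -0.1268]
pivot [ 0.5138 -0.0527  0.079 ] [-0.0223 -0.0486]
[-0.03    0.0059]
[0.0302 0.0054]
[ 0.0306 -0.0677]
[-0.0316 -0.0673]
[ 0.44770549 -0.09922853  0.20932343] 0.05114582124062799 (array([79.2, 93.7, -0.3]), array([ 0.003,  0.003, -1.569]))
```

{"fn": "step_arm", "kwargs": {
  "moves": [
    [79,94,0,0,0,-1.57,0.5],
    [79,94,0,0,0,-1.57,0.5],
    [79,94,0,0,0,-1.57,0.5],
    [79,94,0,0,0,-1.57,0.5],
    [79,94,0,0,0,-1.57,0.5],
    [79,94,0,0,0,-1.57,0.5],
    [79,94,0,0,0,-1.57,0.5],
    [79,94,0,0,0,-1.57,0.5]
  ]
}}

```text
t: 8.2
position: [0.5469, -0.0292, 0.2053]
tool_rot: [3.141, -0.002, 2.981]
force: [-0.2, 0.7, 0.6]
gripper_width: 0.0429
grip_force: 0.0
```

{"fn": "step_arm", "kwargs": {
  "moves": [
    [0,0,0,0,0,-0.09,0.5],
    [0,0,0,0,0,-0.09,0.5],
    [0,0,0,0,0,-0.09,0.5]
  ]
}}

```text
t: 8.57
position: [0.5469, -0.0291, 0.2058]
tool_rot: [3.141, -0.002, 3.063]
force: [-0.1, 0.3, -0.6]
gripper_width: 0.0427
grip_force: 0.0
```

```bash
python3 - <<'E'
from h import *
for i in range(2):robot.camera('wrist')
s=robot.get_state();im=robot.camera('wrist')[:,:,::-1]
print(s['t'],s['position'],s['tool_rot'],s['qvel'].round(3),toolmove(s,g2w(.011,-.021,.1),3.0433))
json.dump({k:np.array(s[k]).tolist() for k in('position','tool_rot')},open('w4.json','w'))
cv2.imwrite('pics/w4.png',im);cv2.imwrite('pics/w4b.png',cv2.resize(im,(800,600),interpolation=cv2.INTER_CUBIC))
E
```

```text
8.675 [ 0.54696374 -0.02908035  0.20604438] [ 3.14095383e+00 -1.22549072e-03  3.06362249e+00] [ 0.002 -0.004  0.002  0.001 -0.    -0.006] (array([ -2.8,   0.7, 106. ]), array([ 0.001, -0.001,  0.02 ]))
```

View pics/w4b.png

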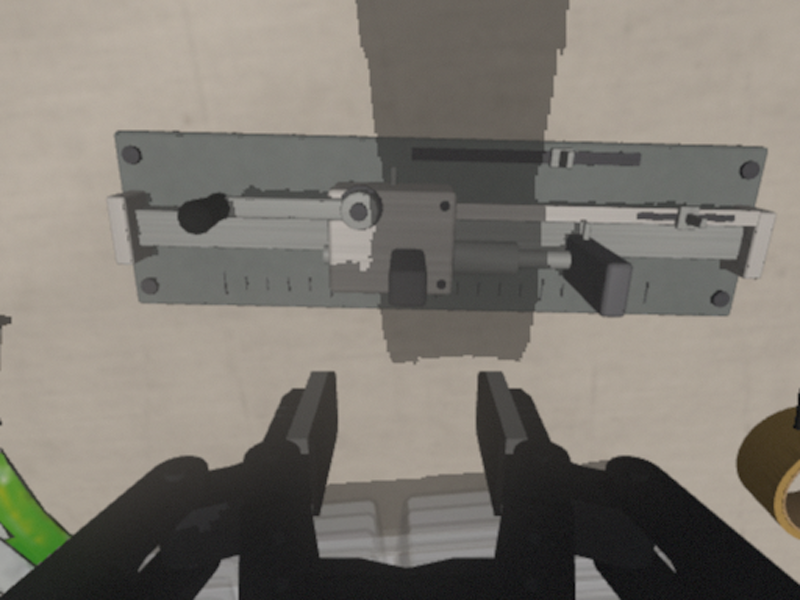

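The lever still lies along the rail: knob top (195,217), pivot (358,208). The carriage pointer is faint at (393,175) and the rail flag is at (562,158). I'll measure before retrying.

```bash
python3 - <<'E'
from h import *
s=sj('w4.json');C=cam('wrist',s)
U=lambda u,v,z:unproj(C,u/1.5625,v/1.5625,z)
for n,p in dict(post=U(408,280,.11),knob=U(197,217,.111),pivot=U(358,210,.079),pad=U(616,288,.111),ptr=U(393,172,.028),rflag=U(557,157,.034),lflag=U(697,218,.065),c1=U(115,131,.012),c2=U(767,148,.012),c3=U(731,316,.012),c4=U(139,303,.012)).items():print(n,p.round(4),w2g(p).round(4))
im=cv2.imread('pics/w4.png')
a=cv2.resize(im[80:200,60:300],(800,400),interpolation=cv2.INTER_CUBIC)[:, :]
b=cv2.resize(im[80:170,220:480],(800,277),interpolation=cv2.INTER_CUBIC)
o=cv2.convertScaleAbs(np.vstack([a[:320],b]),alpha=1.6)
cv2.imwrite('pics/w4c.png',o)
print(robot.get_state()['joint_efforts'])
E
```

```text
post [ 0.545  -0.0272  0.11  ] [ 0.0062 -0.0202]
knob [ 0.5044 -0.1281  0.111 ] [-0.0243 -0.1246]
pivot [ 0.5122 -0.0523  0.079 ] [-0.0239 -0.0483]
pad [0.5572 0.079  0.111 ] [0.0079 0.0867]
ptr [ 0.4982 -0.0329  0.028 ] [-0.0398 -0.0305]
rflag [0.4964 0.069  0.034 ] [-0.0516  0.0708]
lflag [0.5343 0.1421 0.065 ] [-0.0211  0.1473]
c1 [ 0.4599 -0.211   0.012 ] [-0.0604 -0.2114]
c2 [0.5032 0.2122 0.012 ] [-0.0589  0.214 ]
c3 [0.6208 0.2029 0.012 ] [0.0591 0.2163]
c4 [ 0.5779 -0.2238  0.012 ] [ 0.0582 -0.2126]
[-1.37544124e-02 -5.70635784e+01  3.45659494e+01  5.59720094e-03
  2.00508461e-03  2.30565167e-02]
```

View pics/w4c.png

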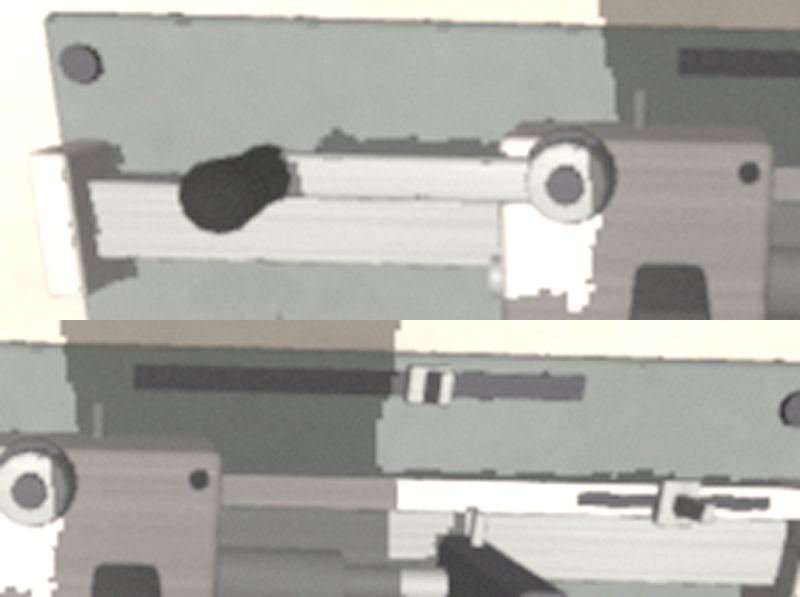

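```bash
python3 -c "
from h import *
print(toolmove(robot.get_state(),g2w(-.0228,-.1268,.16),1.4725))"
```

```text
(array([  33.3, -104.4,   46.1]), array([-0.000e+00, -1.000e-03,  1.591e+00]))
```

{"fn": "step_arm", "kwargs": {
  "moves": [
    [33,-104,46,0,0,1.591,0.72],
    [33,-104,46,0,0,1.591,0.72],
    [33,-104,46,0,0,1.591,0.72],
    [33,-104,46,0,0,1.591,0.72],
    [33,-104,46,0,0,1.591,0.72],
    [33,-104,46,0,0,1.591,0.72],
    [33,-104,46,0,0,1.591,0.72],
    [33,-104,46,0,0,1.591,0.72]
  ]
}}

```text
t: 9.72
position: [0.5061, -0.1302, 0.1603]
tool_rot: [-3.141, -0.001, 1.558]
force: [0.9, -0.1, -0.1]
gripper_width: 0.0241
grip_force: 0.0
```

{"fn": "step_arm", "kwargs": {
  "moves": [
    [0,0,0,0,0,0.1,0.72],
    [0,0,0,0,0,0.1,0.72]
  ]
}}

```text
t: 9.98
position: [0.5061, -0.1302, 0.1603]
tool_rot: [-3.141, -0.001, 1.465]
force: [-0.2, -0.8, -0.4]
gripper_width: 0.0241
grip_force: 0.0
```

```bash
python3 -c "
from h import *
robot.camera('top')
s=robot.get_state();print(s['position'],s['tool_rot'],s['gripper_width'])
print(toolmove(s,g2w(-.0228,-.1268,.094),1.4725))"
```

```text
[ 0.5060963  -0.13015045  0.16027938] [-3.14075453e+00 -6.78131440e-04  1.46692722e+00] 0.024053789137810304
(array([-0.4, -0.4, 66.3]), array([-0.001, -0.001, -0.006]))
```

Descend, then push a short way and read the force.

{"fn": "step_arm", "kwargs": {
  "moves": [
    [0,0,33,0,0,0,0.72],
    [0,0,55,0,0,0,0.72],
    [0,0,66,0,0,0,0.72],
    [0,0,66,0,0,0,0.72],
    [1,-8,66,0,0,0,0.72],
    [2,-16,66,0,0,0,0.72]
  ]
}}

```text
t: 10.78
position: [0.4902, -0.1264, 0.095]
tool_rot: [3.141, -0.001, 1.465]
force: [-0.2, -0.5, 0.5]
gripper_width: 0.0238
grip_force: 0.2
```

{"fn": "step_arm", "kwargs": {
  "moves": [
    [2,-8,0,0,0,0,0.72]
  ]
}}

```text
t: 10.9
position: [0.4821, -0.1235, 0.0948]
tool_rot: [-3.142, -0.001, 1.465]
force: [0.2, 0.5, -0.8]
gripper_width: 0.0237
grip_force: 0.0
```

```bash
python3 - <<'E'
from h import *
s=robot.get_state();im=robot.camera('wrist')[:,:,::-1]
print(s['position'])
cv2.imwrite('pics/w5b.png',cv2.convertScaleAbs(cv2.resize(im,(800,600),interpolation=cv2.INTER_CUBIC),alpha=1.5))
E
```

```text
[ 0.48213878 -0.1235056   0.09484095]
```

View pics/w5b.png

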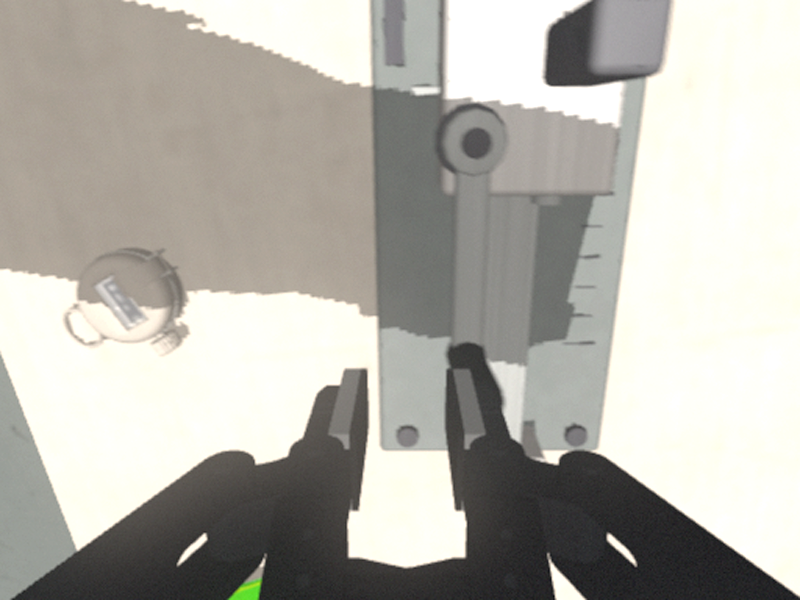

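The right finger passed over the knob, which stayed in place. The visible fingertips (v≈370) lie much farther back than tips_ahead suggests, so I'll check this numerically.

```bash
python3 - <<'E'
from h import *
print(robot.tips_ahead, [a for a in dir(robot) if a[0]!='_'])
s=robot.get_state();C=cam('wrist',s);r=R.from_euler('xyz',s['tool_rot'])
print('knobtop',proj(C,g2w(-.0228,-.1268,.111))*1.5625,'knobbase',proj(C,g2w(-.0228,-.1268,.065))*1.5625)
for h in(-.03,-.02,-.01,0,.01,.022):print(h,[ (proj(C,s['position']+r.apply([x,.012,h]))*1.5625).round() for x in(-.011,.011)])
E
```

```text
0.022 ['Unreachable', 'calibration', 'camera', 'get_state', 'hand_in', 'tips_ahead']
knobtop [487.47002608 409.26151076] knobbase [470.26654546 347.49565969]
-0.03 [array([448., 453.]), array([450., 386.])]
-0.02 [array([445., 433.]), array([447., 369.])]
-0.01 [array([443., 416.]), array([445., 355.])]
0 [array([441., 400.]), array([443., 342.])]
0.01 [array([439., 386.]), array([441., 330.])]
0.022 [array([437., 371.]), array([439., 318.])]
```

{"fn": "step_arm", "kwargs": {
  "moves": [
    [-2,12,0,0,0,0,0.7],
    [-5,24,0,0,0,0,0.7],
    [-5,24,0,0,0,0,0.7],
    [-5,24,10,0,0,0,0.7],
    [-5,24,20,0,0,0,0.7],
    [-5,24,32,0,0,0,0.7],
    [-5,24,32,0,0,0,0.7]
  ]
}}

```text
t: 11.82
position: [0.5049, -0.1308, 0.061]
tool_rot: [-3.138, -0.001, 1.465]
force: [0.5, 0.2, -0.4]
gripper_width: 0.0254
grip_force: 0.0
```

{"fn": "step_arm", "kwargs": {
  "moves": [
    [0,-6,0,0,0,0,0.7],
    [2,-14,0,0,0,0,0.7],
    [2,-17,0,0,0,0,0.7]
  ]
}}

```text
t: 12.2
position: [0.4888, -0.1272, 0.0627]
tool_rot: [-3.141, -0.001, 1.465]
force: [1.1, -0.5, -0.2]
gripper_width: 0.0255
grip_force: 0.5
```

```bash
python3 - <<'E'
from h import *
s=robot.get_state();im=robot.camera('wrist')[:,:,::-1]
print(s['position'],s['force'],s['gripper_width'],w2g(s['position']))
cv2.imwrite('pics/w6.png',im)
json.dump({k:np.array(s[k]).tolist() for k in('position','tool_rot')},open('w6.json','w'))
C=cam('wrist',s);print('knobtop if at start',proj(C,g2w(-.0228,-.1268,.111)))
g=im.max(2);print('mean dark cols by row (threshold<45), between fingers & arm')
for v in range(180,300,10):
    x=np.where(g[v,200:340]<30)[0]+200;print(v,x.min() if len(x) else 0,x.max() if len(x) else 0,len(x))
E
```

```text
[ 0.48881736 -0.12715469  0.06270984] [ 1.12439677 -0.45058887 -0.19891413] 0.025514979843481115 [-0.03988109 -0.12513877]
knobtop if at start [303.70042957 297.97461819]
mean dark cols by row (threshold<45), between fingers & arm
180 0 0 0
190 0 0 0
200 0 0 0
210 0 0 0
220 0 0 0
230 0 0 0
240 0 0 0
250 0 0 0
260 0 0 0
270 0 0 0
280 0 0 0
290 0 0 0
```

{"fn": "step_arm", "kwargs": {
  "moves": [
    [3,-8,0,0,0,0,0.7],
    [7,-16,0,0,0,0,0.7],
    [11,-24,0,0,0,0,0.7],
    [15,-32,0,0,0,0,0.7],
    [20,-40,0,0,0,0,0.7],
    [25,-48,0,0,0,0,0.7]
  ]
}}

```text
t: 13.0
position: [0.4445, -0.0965, 0.0625]
tool_rot: [3.141, -0.002, 1.465]
force: [8.4, 4.5, -2.3]
gripper_width: 0.0263
grip_force: 4.0
```

{"fn": "step_arm", "kwargs": {
  "moves": [
    [0,0,0,0,0,0,0.7],
    [0,0,0,0,0,0,0.7]
  ]
}}

```text
t: 13.25
position: [0.4439, -0.0969, 0.0624]
tool_rot: [-3.141, -0.001, 1.465]
force: [2.7, 0.5, 0.9]
gripper_width: 0.0255
grip_force: 0.7
```

```bash
python3 - <<'E'
from h import *
s=robot.get_state();im=robot.camera('wrist')[:,:,::-1]
print(s['t'],s['position'],s['force'],w2g(s['position']))
cv2.imwrite('pics/w7.png',im)
json.dump({k:np.array(s[k]).tolist() for k in('position','tool_rot')},open('w7.json','w'))
C=cam('wrist',s)
g=im.max(2)
for th in(0,.8,.9):
  for z in (.09,.111):
    u,v=proj(C,g2w(-.0225-.08*np.sin(th),-.048-.08*np.cos(th),z)).round().astype(int);print(th,z,u,v,g[max(v-2,0):v+3,u-2:u+3].mean())
E
```

```text
13.25 [ 0.44386802 -0.09690346  0.06239649] [2.66937959 0.49582983 0.89942455] [-0.08758299 -0.0994462 ]
0 0.09 396 317 31.96
0 0.111 416 352 29.4
0.8 0.09 277 274 49.4
0.8 0.111 280 304 119.76
0.9 0.09 266 263 52.44
0.9 0.111 266 291 56.52
```

{"fn": "step_arm", "kwargs": {
  "moves": [
    [0,1,-40,0,0,0,0.6],
    [0,1,-80,0,0,0,0.5],
    [0,1,-110,0,0,0,0.5],
    [0,1,-110,0,0,0,0.5]
  ]
}}

```text
t: 13.8
position: [0.4459, -0.0979, 0.1741]
tool_rot: [3.14, 0.0, 1.465]
force: [0.1, 0.3, -1.0]
gripper_width: 0.0425
grip_force: 0.0
```

```bash
python3 - <<'E'
from h import *
s=sj('w4.json');C=cam('wrist',s)
for n,(u,v,z) in dict(ptr=(252,108,.028),rf=(360.4,101.8,.034)).items():print(n,w2g(unproj(C,u,v,z)))
s=robot.get_state();print(s['position'],s['gripper_width'],toolmove(s,g2w(.010,-.021,.17),3.0433))
E
```

```text
ptr [-0.04245861 -0.03053128]
rf [-0.05110172  0.07427188]
[ 0.44593354 -0.09792873  0.17407137] 0.04248475745284507 (array([80. , 94.8,  4.2]), array([ 1.000e-03,  1.000e-03, -1.579e+00]))
```

{"fn": "step_arm", "kwargs": {
  "moves": [
    [80,95,4,0,0,-1.579,0.5],
    [80,95,4,0,0,-1.579,0.5],
    [80,95,4,0,0,-1.579,0.5],
    [80,95,4,0,0,-1.579,0.5],
    [80,95,4,0,0,-1.579,0.5],
    [80,95,4,0,0,-1.579,0.5],
    [80,95,4,0,0,-1.579,0.5],
    [80,95,4,0,0,-1.579,0.5]
  ]
}}

```text
t: 14.8
position: [0.5471, -0.0281, 0.1668]
tool_rot: [3.142, -0.004, 2.971]
force: [-0.5, -0.3, 0.4]
gripper_width: 0.0429
grip_force: 0.0
```

{"fn": "step_arm", "kwargs": {
  "moves": [
    [0,0,0,0,0,-0.09,0.5],
    [0,0,0,0,0,-0.09,0.5]
  ]
}}

```text
t: 15.05
position: [0.5472, -0.0282, 0.167]
tool_rot: [3.141, -0.003, 3.054]
force: [-0.4, 0.6, -0.1]
gripper_width: 0.0429
grip_force: 0.0
```

```bash
python3 - <<'E'
from h import *
for i in range(2):robot.camera('top')
s=robot.get_state();im=robot.camera('wrist')[:,:,::-1]
print(s['t'],s['position'],s['tool_rot'],s['qvel'].round(3),toolmove(s,g2w(.010,-.0205,.06),3.0433))
json.dump({k:np.array(s[k]).tolist() for k in('position','tool_rot')},open('w8.json','w'))
cv2.imwrite('pics/w8.png',im);C=cam('wrist',s)
g=im.max(2)
for th in(0,.6,.75,.85):
    u,v=proj(C,g2w(-.0225-.08*np.sin(th),-.048-.08*np.cos(th),.111)).round().astype(int);print(th,u,v,g[v-2:v+3,u-2:u+3].mean())
m=(g<45).astype(np.uint8);n,l,st,ce=cv2.connectedComponentsWithStats(m)
for i in range(1,n):
    if st[i,4]>60:print(st[i],ce[i].round(1))
E
```

```text
15.15 [ 0.54758018 -0.02811304  0.16747907] [ 3.14109033e+00 -2.43506346e-03  3.05265876e+00] [ 0.001 -0.004  0.007  0.003  0.001 -0.005] (array([ -1.4,   0.2, 107.5]), array([ 0.   , -0.002,  0.009]))
0 97 153 144.76
0.6 109 82 181.28
0.75 119 66 180.04
0.85 128 56 35.44
[119  42  41  28 867] [137.6  56. ]
[372 171  34  38 418] [392.2 187.6]
[    0   267   512   117 24979] [280.4 349.4]
```

Lever is open: the knob blob is at the spot for about 0.85 rad. Now grip the post.

{"fn": "step_arm", "kwargs": {
  "force": 40,
  "moves": [
    [-1,0,50,0,0,0.009,0.5],
    [-1,0,85,0,0,0.009,0.5],
    [-1,0,107,0,0,0.009,0.5],
    [-1,0,107,0,0,0.009,0.5],
    [-1,0,107,0,0,0.009,0.85],
    [-1,0,107,0,0,0.009,0.85],
    [-1,0,107,0,0,0.009,0.85],
    [-1,0,107,0,0,0.009,0.85]
  ]
}}

```text
t: 16.2
position: [0.5498, -0.0282, 0.0625]
tool_rot: [3.141, 0.001, 3.046]
force: [-1.5, -1.3, 5.8]
gripper_width: 0.0199
grip_force: 40.7
```

{"fn": "step_arm", "kwargs": {
  "moves": [
    [0,8,0,0,0,0,0.85],
    [0,22,0,0,0,0,0.85],
    [0,38,0,0,0,0,0.85],
    [0,54,0,0,0,0,0.85],
    [0,70,0,0,0,0,0.85],
    [0,84,0,0,0,0,0.85],
    [0,94,0,0,0,0,0.85],
    [0,98,0,0,0,0,0.85]
  ]
}}

```text
t: 17.2
position: [0.5597, 0.0694, 0.0625]
tool_rot: [-3.141, 0.002, 3.046]
force: [1.4, -6.4, 5.9]
gripper_width: 0.0195
grip_force: 40.8
```

{"fn": "step_arm", "kwargs": {
  "moves": [
    [0,0,0,0,0,0,0.85],
    [0,0,0,0,0,0,0.85]
  ]
}}

```text
t: 17.45
position: [0.5598, 0.0698, 0.0625]
tool_rot: [3.14, 0.002, 3.046]
force: [2.4, -0.2, 5.4]
gripper_width: 0.0196
grip_force: 40.6
```

```bash
python3 - <<'E'
from h import *
s=robot.get_state();im=robot.camera('wrist')[:,:,::-1]
print(s['t'],s['position'],s['tool_rot'],s['force'],w2g(s['position']))
json.dump({k:np.array(s[k]).tolist() for k in('position','tool_rot')},open('w9.json','w'))
cv2.imwrite('pics/w9.png',im);C=cam('wrist',s)
p=proj(C,g2w(-.0425,-.0305+.098,.028));q=proj(C,g2w(-.0511,.0743,.034));print(p,q)
u,v=((p+q)/2).astype(int);a,b=max(v-30,0),max(u-40,0);print(b,a)
cr=im[a:a+60,b:b+80];cv2.imwrite('pics/w9c.png',cv2.convertScaleAbs(cv2.resize(cr,(800,600),interpolation=cv2.INTER_CUBIC),alpha=1.5))
E
```

```text
17.45 [0.5597895 0.0697562 0.0625036] [3.14010607e+00 2.12275745e-03 3.04594731e+00] [ 2.37476901 -0.17311111  5.3876345 ] [0.0114181  0.07778816]
[241.16857491 125.06031958] [252.71064822 111.01626836]
206 88
```

View pics/w9c.png

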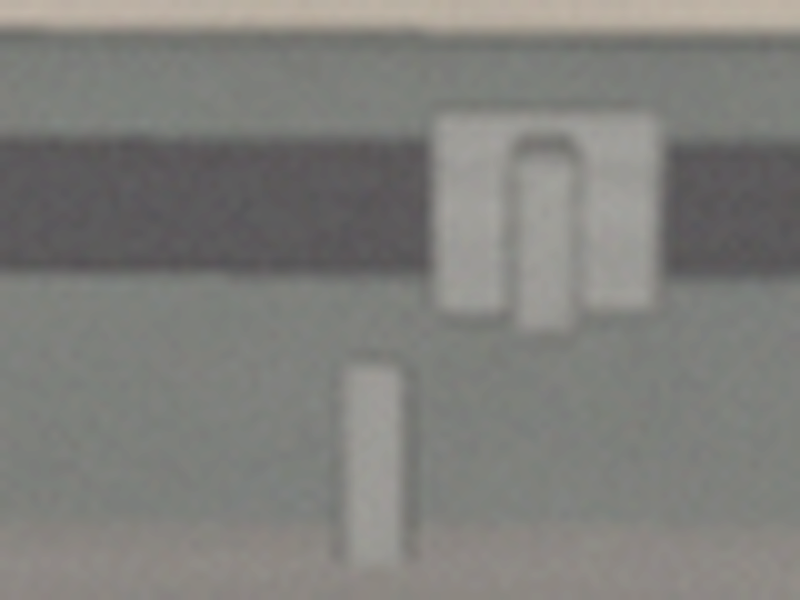

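Clear view: pointer tip at crop (374,370), flag at (546,240), i.e. pixels (243.4,125) and (260.6,112).

```bash
python3 - <<'E'
from h import *
s=sj('w9.json');C=cam('wrist',s)
p=unproj(C,243.4,125,.028);q=unproj(C,260.6,112,.034)
print(w2g(p),w2g(q),w2g(unproj(C,260.6,119,.034)))
E
```

```text
[-0.04253926  0.06878727] [-0.05058337  0.078653  ] [-0.04676427  0.07866991]
```

{"fn": "step_arm", "kwargs": {
  "moves": [
    [0,5,0,0,0,0,0.85],
    [0,9,0,0,0,0,0.85],
    [0,10,0,0,0,0,0.85],
    [0,10,0,0,0,0,0.85],
    [0,10,0,0,0,0,0.85]
  ]
}}

```text
t: 18.12
position: [0.5607, 0.079, 0.0625]
tool_rot: [3.141, 0.002, 3.045]
force: [3.0, -3.3, 6.2]
gripper_width: 0.0194
grip_force: 40.7
```

```bash
cat >chk.py <<'E'
from h import *
s=robot.get_state();im=robot.camera('wrist')[:,:,::-1].astype(float)
print(s['t'],s['position'],s['force'],w2g(s['position']))
C=cam('wrist',s)
P=proj(C,g2w(-.038,.0787,.028));F=proj(C,g2w(-.0485,.0787,.034));print(P,F)
g=im.mean(2)
for (u,v) in(P,F):
    u,v=int(u),int(v)
    print(u-14,g[v-2:v+3,u-14:u+15].mean(0).round().astype(int).tolist())
E
python3 chk.py
```

```text
18.125 [0.56074717 0.07903669 0.06252428] [ 2.97939451 -3.3167637   6.20412933] [0.01146011 0.08711783]
[244.51691942 132.78390161] [243.82270023 115.68804134]
230 [84, 84, 84, 83, 84, 84, 83, 84, 84, 82, 90, 101, 102, 103, 103, 99, 84, 78, 83, 85, 84, 84, 83, 83, 83, 84, 84, 84, 84]
229 [71, 72, 71, 71, 86, 99, 103, 103, 103, 103, 93, 91, 100, 103, 104, 103, 100, 87, 78, 92, 102, 102, 103, 103, 103, 103, 98, 82, 69]
```

{"fn": "step_arm", "kwargs": {
  "moves": [
    [0,0,0,0,0,0,0.6],
    [0,0,0,0,0,0,0.55],
    [0,0,-40,0,0,0,0.55],
    [0,0,-90,0,0,0,0.6],
    [0,0,-105,0,0,0,0.7]
  ]
}}

```text
t: 18.8
position: [0.5606, 0.0798, 0.1693]
tool_rot: [3.14, 0.003, 3.046]
force: [0.9, -0.2, 0.7]
gripper_width: 0.0256
grip_force: 0.0
```

```bash
python3 chk.py; python3 - <<'E'
from h import *
s=robot.get_state();print(s['gripper_width'],toolmove(s,g2w(-.083,.0085,.16),1.4725))
E
```

```text
18.8 [0.56059873 0.07976792 0.16928596] [ 0.92657807 -0.21791792  0.73366633] [0.0112406  0.08783096]
[248.80641482 112.529302  ] [248.51505027 100.84950027]
234 [73, 72, 72, 72, 72, 71, 71, 71, 72, 71, 72, 72, 80, 88, 88, 85, 75, 70, 71, 70, 71, 71, 71, 71, 72, 71, 71, 71, 71]
234 [56, 58, 57, 56, 57, 57, 56, 72, 87, 87, 88, 80, 80, 86, 88, 86, 72, 77, 88, 87, 88, 86, 72, 56, 56, 55, 55, 55, 55]
0.025111274940835933 (array([ 94.6, -79. ,   9.2]), array([4.000e-03, 1.000e-03, 1.574e+00]))
```

{"fn": "step_arm", "kwargs": {
  "moves": [
    [95,-79,5,0,0,1.574,0.7],
    [95,-79,5,0,0,1.574,0.7],
    [95,-79,5,0,0,1.574,0.7],
    [95,-79,5,0,0,1.574,0.7],
    [95,-79,5,0,0,1.574,0.7],
    [95,-79,5,0,0,1.574,0.7],
    [95,-79,5,0,0,1.574,0.7],
    [95,-79,5,0,0,1.574,0.7]
  ]
}}

```text
t: 19.85
position: [0.4564, 0.0099, 0.16]
tool_rot: [-3.138, -0.001, 1.54]
force: [0.6, 0.5, 0.2]
gripper_width: 0.0258
grip_force: 0.0
```

{"fn": "step_arm", "kwargs": {
  "moves": [
    [0,0,0,0,0,0.08,0.7],
    [0,0,0,0,0,0.08,0.7]
  ]
}}

```text
t: 20.1
position: [0.4566, 0.0099, 0.1602]
tool_rot: [-3.139, -0.001, 1.467]
force: [0.8, 0.3, 0.2]
gripper_width: 0.0254
grip_force: 0.0
```

```bash
python3 - <<'E'
from h import *
robot.camera('top')
s=robot.get_state();im=robot.camera('wrist')[:,:,::-1]
print(s['t'],s['position'],s['tool_rot'],s['gripper_width'])
C=cam('wrist',s);g=im.max(2)
print(proj(C,g2w(-.083,.0085,.111)))
m=(g<45).astype(np.uint8);n,l,st,ce=cv2.connectedComponentsWithStats(m)
for i in range(1,n):
    if st[i,4]>60:print(st[i],ce[i].round(1))
cv2.imwrite('pics/w10.png',im)
json.dump({k:np.array(s[k]).tolist() for k in('position','tool_rot')},open('w10.json','w'))
print(toolmove(s,g2w(-.083,.0085,.0625),1.4725))
E
```

```text
20.15 [0.45667255 0.00987129 0.16041895] [-3.13898857e+00 -5.31546851e-04  1.46805258e+00] 0.025631780061723012
[263.66469949 202.97593366]
[378  63  28  31 478] [391.5  78.1]
[  0 121  16  17  75] [  6.8 130.2]
[    7   265   505   119 26571] [268.2 347.8]
(array([ 0.4,  2.6, 97.9]), array([-0.003, -0.001, -0.004]))
```

```bash
python3 - <<'E'
from h import *
im=cv2.imread('pics/w10.png');g=im.max(2);C=cam('wrist',sj('w10.json'))
print(cv2.resize(g[160:250:5,220:310:5],None,fx=1,fy=1))
for t in(50,60,70):
  m=(g[:262]<t).astype(np.uint8);n,l,st,ce=cv2.connectedComponentsWithStats(m)
  for i in range(1,n):
    if st[i,4]>100:print(t,st[i],ce[i].round(1))
E
```

```text
[[113 113 113 113 112 112 112 111 110 109 107 109 103  89  91  91  93  81]
 [114 115 112 112 110 113 111 109 110 110 108  88  92  92  92  92  65  76]
 [114 113 111 111 111 112 112 112 110 110  79  93  96  93  91  57  55  75]
 [112 113 115 114 113 113 113 111  92  83  95  94  95  90  76  57  57  77]
 [113 114 114 113 113 114 113  76  48  49  74  94  90  92  75  58  59  76]
 [139 117 115 156 156 179 180  52  52  48  48 124 163 135  78  57  65  77]
 [181 181 182 180 181 180 178  54  53  52  48 176 179 132 120  85  81 116]
 [182 182 181 180 180 182 181  55  58  54  52 126 178 134 120 117 117 117]
 [181 184 181 181 181 184 182  58  57  56  55  53 177 112 119 118 119 118]
 [182 182 181 180 176 181 180  60  57  56  57 102 178  88 119 120 120 117]
 [181 181 185 181 181 183 183 155  59  56  75 178 180  94 120 120 121 119]
 [182 183 185 183 181 181 180 180 180 177 179 179 182 103 121 119 120 119]
 [183 184 184 181 181 182 181 179 182 181 178 178 179  91 121 120 119 119]
 [182 183 183 182 182 183 182 182 181 176 176 180 179  88 121 118 119 121]
 [185 183 184 184 182 184 181 183 180 179 180 181 
[... 618 characters left out ...]
3 166   8  23 136] [296.7 177.4]
60 [252 176  24  36 595] [263.6 194.3]
60 [288 237   8  25 144] [290.5 250.7]
60 [306 247  17  15 177] [313.2 254.5]
70 [317  61  39  70 608] [328.7  98. ]
70 [295  62  11  19 185] [300.2  72. ]
70 [378  62  32  33 800] [392.8  77.6]
70 [287  64   5  92 183] [288.5 108.1]
70 [   0   80   77  182 9943] [ 29.  172.7]
70 [293  97  12  54 507] [298.3 121.8]
70 [341 113  14  13 150] [347.5 119. ]
70 [331 142  13 120 426] [337.2 193.2]
70 [292 165  10  24 190] [296.6 177.4]
70 [252 176  24  37 651] [263.3 194.8]
70 [225 237   8  25 149] [229.3 250.8]
70 [287 236  10  26 175] [290.6 250.8]
70 [305 247  18  15 192] [313.  254.4]
70 [199 248  16  14 163] [206.6 254.9]
```

{"fn": "step_arm", "kwargs": {
  "moves": [
    [1.5,2.5,40,0,0,0,0.7],
    [1.5,2.5,70,0,0,0,0.7],
    [1.5,2.5,98,0,0,0,0.7],
    [1.5,2.5,98,0,0,0,0.7]
  ]
}}

```text
t: 20.7
position: [0.4581, 0.0111, 0.0617]
tool_rot: [-3.137, -0.0, 1.467]
force: [-0.7, -0.2, 0.4]
gripper_width: 0.0254
grip_force: 0.0
```

{"fn": "step_arm", "kwargs": {
  "moves": [
    [-2,6,0,0,0,0,0.7],
    [-8,12,0,0,0,0,0.7],
    [-13,19,0,0,0,0,0.7],
    [-17,26,0,0,0,0,0.7],
    [-21,33,0,0,0,0,0.7],
    [-24,41,0,0,0,0,0.7],
    [-26,49,0,0,0,0,0.7],
    [-27,57,0,0,0,0,0.7]
  ]
}}

```text
t: 21.7
position: [0.5143, -0.0221, 0.0639]
tool_rot: [-3.141, -0.0, 1.466]
force: [-3.6, -2.1, 0.3]
gripper_width: 0.0254
grip_force: 1.9
```

{"fn": "step_arm", "kwargs": {
  "moves": [
    [-1,5,0,0,0,0,0.7],
    [-1,8,0,0,0,0,0.7],
    [-1,10,0,0,0,0,0.7],
    [-1,10,0,0,0,0,0.7]
  ]
}}

```text
t: 22.2
position: [0.5209, -0.0235, 0.0632]
tool_rot: [-3.136, -0.0, 1.466]
force: [-13.7, -1.6, 8.7]
gripper_width: 0.0255
grip_force: 6.6
```

{"fn": "step_arm", "kwargs": {
  "moves": [
    [0,-3,0,0,0,0,0.7],
    [0,-3,-40,0,0,0,0.7],
    [0,-3,-80,0,0,0,0.6],
    [0,-3,-105,0,0,0,0.5]
  ]
}}

```text
t: 22.7
position: [0.5224, -0.0231, 0.1707]
tool_rot: [3.138, -0.002, 1.467]
force: [0.9, 0.4, -0.3]
gripper_width: 0.0426
grip_force: 0.0
```

```bash
python3 - <<'E'
from h import *
s=robot.get_state();print(s['position'],s['gripper_width'],toolmove(s,g2w(.009,.150,.17),3.0433))
E
```

```text
[ 0.52244257 -0.0230976   0.17071779] 0.04260440507565596 (array([168.4,  24.6,   1.1]), array([ 4.000e-03,  1.000e-03, -1.577e+00]))
```

{"fn": "step_arm", "kwargs": {
  "moves": [
    [168,25,1,0.004,0.001,-1.577,0.5],
    [168,25,1,0.004,0.001,-1.577,0.5],
    [168,25,1,0.004,0.001,-1.577,0.5],
    [168,25,1,0.004,0.001,-1.577,0.5],
    [168,25,1,0.004,0.001,-1.577,0.5],
    [168,25,1,0.004,0.001,-1.577,0.5],
    [168,25,1,0.004,0.001,-1.577,0.5],
    [168,25,1,0.004,0.001,-1.577,0.5]
  ]
}}

```text
t: 23.7
position: [0.5641, 0.1418, 0.1677]
tool_rot: [3.141, -0.002, 2.973]
force: [-0.2, -0.1, -0.5]
gripper_width: 0.0426
grip_force: 0.0
```

{"fn": "step_arm", "kwargs": {
  "moves": [
    [0,0,0,0,0,-0.09,0.5],
    [0,0,0,0,0,-0.09,0.5]
  ]
}}

```text
t: 23.95
position: [0.5639, 0.1416, 0.1677]
tool_rot: [3.142, -0.003, 3.056]
force: [-0.5, 0.2, 0.6]
gripper_width: 0.0428
grip_force: 0.0
```

```bash
cat >chk2.py <<'E'
from h import *
robot.camera('top')
s=robot.get_state();im=robot.camera('wrist')[:,:,::-1]
print(s['t'],s['position'],s['tool_rot'],s['force'])
C=cam('wrist',s);g=im.max(2)
cv2.imwrite('pics/w11.png',im)
json.dump({k:np.array(s[k]).tolist() for k in('position','tool_rot')},open('w11.json','w'))
def pr(n,x,y,z,du=14):
    u,v=proj(C,g2w(x,y,z)).astype(int);print(n,u-du,v,g[max(v-2,0):v+3,max(u-du,0):u+du+1].mean(0).round().astype(int).tolist())
pr('ptr',-.038,.0787,.028);pr('rflag',-.0485,.0787,.034)
E
cat >x.py <<'E'
from chk2 import *
pr('knob0',-.0235,.0607-.08,.111,25);pr('lflag',-.0195,.257,.065,25)
pr('lflag-',-.025,.257,.065,25)
pr('pad',.009,.195,.111,30)
for x in(-.02,0,.015,.03):pr('pad%g'%x,x,.195,.111,30)
E
python3 x.py
```

```text
24.0 [0.56370445 0.14146339 0.16763592] [-3.14141245e+00 -2.98090716e-03  3.05427366e+00] [-0.47648991  0.25220241 -0.43030464]
ptr 165 116 [115, 114, 114, 114, 113, 114, 114, 114, 113, 113, 113, 113, 112, 129, 144, 147, 129, 87, 67, 74, 74, 75, 99, 113, 113, 113, 113, 113, 113]
rflag 163 104 [85, 90, 91, 91, 91, 91, 91, 91, 91, 91, 89, 115, 139, 145, 145, 121, 78, 58, 59, 59, 75, 90, 124, 145, 149, 135, 92, 73, 86]
knob0 -22 151 [39, 35, 35, 37, 38, 38, 37, 37, 38, 37, 37, 37, 36, 37, 37, 38, 37, 37, 38, 38, 37, 36, 35, 34, 34, 35, 34, 32, 33]
lflag 369 147 [126, 126, 126, 126, 126, 126, 120, 111, 112, 111, 112, 112, 117, 97, 66, 105, 140, 146, 145, 140, 106, 62, 59, 58, 58, 59, 60, 61, 88, 113, 119, 118, 113, 109, 110, 110, 109, 110, 110, 110, 113, 116, 117, 116, 116, 116, 115, 115, 114, 113, 111]
lflag- 370 140 [141, 140, 139, 131, 125, 124, 125, 124, 134, 141, 141, 142, 133, 115, 89, 107, 138, 145, 143, 142, 140, 134, 130, 131, 134, 136, 137, 138, 134, 136, 130, 133, 137, 138, 142, 142, 141, 141, 141, 141, 139, 138, 137, 137, 137, 137, 134, 132, 132, 133, 133]
pad 294 200 [68, 69
[... 723 characters left out ...]
64, 62, 61, 84, 100, 103, 103, 104, 105, 104, 105, 105, 140, 163, 167, 170, 170, 169, 169, 170, 170]
pad0.015 293 208 [69, 69, 69, 68, 70, 68, 69, 69, 68, 69, 69, 69, 69, 69, 69, 69, 70, 69, 67, 61, 53, 49, 48, 47, 52, 58, 61, 62, 63, 65, 63, 65, 64, 65, 64, 64, 64, 65, 64, 65, 65, 62, 61, 80, 98, 103, 103, 103, 103, 103, 103, 103, 102, 104, 103, 104, 104, 103, 104, 104, 144]
pad0.03 292 228 [104, 104, 105, 105, 105, 105, 105, 105, 105, 105, 105, 105, 105, 105, 105, 105, 105, 105, 105, 104, 104, 104, 103, 103, 104, 104, 103, 104, 103, 104, 104, 104, 104, 104, 103, 104, 104, 104, 104, 105, 105, 109, 112, 109, 106, 104, 105, 105, 104, 105, 105, 105, 105, 106, 106, 106, 106, 109, 113, 114, 114]
```

```bash
python3 - <<'E'
from h import *
s=robot.get_state();print(toolmove(s,g2w(.009,.197,.12),3.0433),toolmove(s,g2w(.009,.197,.058),3.0433))
im=cv2.imread('pics/w11.png').max(2);C=cam('wrist',sj('w11.json'))
print([int(im[v,326:331].mean()) for v in range(150,240,3)])
for v in(150,180,200,210,220):print(v,w2g(unproj(C,327.5,v,.111)))
E
```

```text
(array([-1.5, 47.6, 47.6]), array([-0.   , -0.003,  0.011])) (array([ -1.7,  47.6, 109.6]), array([-0.   , -0.003,  0.011]))
[93, 100, 102, 99, 97, 96, 85, 65, 52, 52, 53, 63, 64, 64, 63, 65, 64, 64, 64, 63, 65, 64, 64, 61, 103, 103, 103, 105, 142, 166]
150 [-0.02692054  0.19430144]
180 [-0.0062311   0.19587539]
200 [0.00825893 0.19697772]
210 [0.01572587 0.19754576]
220 [0.02334688 0.19812553]
```

{"fn": "step_arm", "kwargs": {
  "force": 60,
  "moves": [
    [-2,48,10,0,0,0.011,0.5],
    [-2,48,50,0,0,0.011,0.5],
    [-2,48,85,0,0,0.011,0.5],
    [-2,48,110,0,0,0.011,0.5],
    [-2,48,110,0,0,0.011,0.5]
  ]
}}

```text
t: 24.68
position: [0.5676, 0.1883, 0.0557]
tool_rot: [-3.139, -0.007, 3.044]
force: [-0.1, 0.3, 0.9]
gripper_width: 0.0427
grip_force: 0.0
```

{"fn": "step_arm", "kwargs": {
  "moves": [
    [0,0,0,0,0,0,0.95],
    [0,0,0,0,0,0,0.95],
    [0,0,0,0,0,0,0.95],
    [0,0,0,0,0,0,0.95],
    [0,0,0,0,0,0,0.95]
  ]
}}

```text
t: 25.3
position: [0.5697, 0.1882, 0.0588]
tool_rot: [-3.141, -0.002, 3.044]
force: [-1.2, -4.3, 7.0]
gripper_width: 0.0135
grip_force: 59.7
```

{"fn": "step_arm", "kwargs": {
  "moves": [
    [0,6,0,0,0,0,0.95],
    [0,16,0,0,0,0,0.95],
    [0,28,0,0,0,0,0.95],
    [0,40,0,0,0,0,0.95],
    [0,49,0,0,0,0,0.95],
    [0,52,0,0,0,0,0.95],
    [0,52,0,0,0,0,0.95]
  ]
}}

```text
t: 26.18
position: [0.5749, 0.2395, 0.0588]
tool_rot: [-3.14, -0.001, 3.044]
force: [0.2, -7.5, 6.7]
gripper_width: 0.0134
grip_force: 59.7
```

```bash
cat >y.py <<'E'
from chk2 import *
print(w2g(s['position']),s['grip_force'],s['gripper_width'])
p=w2g(s['position'])
for x in(-.028,-.026,-.023,-.02,-.017,-.014,-.011,-.008,-.005,-.002):pr('x%g'%x,x,.255,.06,22)
E
python3 y.py
```

```text
26.225 [0.57489226 0.23939895 0.05877206] [-3.13957875e+00 -1.16843400e-03  3.04379446e+00] [ 1.2420353  -7.73237343  6.5251029 ]
ptr -50 136 [128, 128, 128, 128, 129, 129, 128, 129, 129, 130, 129, 130, 129, 128, 128, 128, 128, 128, 129, 129, 129, 129, 129, 129, 128, 129, 129, 129, 128, 128, 128, 127, 128, 127, 128, 127, 128, 128, 128, 128, 128, 127, 127, 127, 127, 128, 127, 127, 128, 129, 128, 129, 129, 129, 130, 129, 129, 128, 127, 128, 129, 128, 129, 128, 127, 128, 127, 126, 127, 127, 127, 127, 127, 127, 127, 127, 127, 127, 127, 127, 127, 127, 127, 127, 127, 126, 127, 126, 127, 127, 126, 127, 127, 127, 128, 127, 127, 127, 126, 126, 126, 126, 126, 126, 126, 126, 125, 126, 126, 126, 126, 126, 127, 127, 127, 127, 126, 126, 126, 125, 125, 126, 126, 126, 126, 127, 125, 125, 126, 125, 125, 124, 124, 108, 88, 84, 84, 81, 79, 79, 78, 79, 79, 78, 78, 77, 78, 78, 78, 78, 77, 77, 77, 77, 78, 77, 77, 77, 79, 78, 77, 77, 78, 77, 78, 77, 77, 77, 77, 77, 76, 77, 76, 78, 78, 77, 77, 77, 77, 76, 76, 77, 76, 77, 76, 76, 76, 76, 76, 77, 77, 77, 77, 77, 78, 77, 77, 77, 78, 78, 78, 78, 78, 76, 74, 72,
[... 5223 characters left out ...]
 112, 111, 112, 111, 112, 111, 112, 111, 112]
x-0.008 250 206 [55, 57, 57, 58, 57, 57, 66, 83, 93, 94, 95, 94, 92, 81, 65, 58, 58, 57, 57, 57, 56, 55, 74, 102, 112, 113, 113, 113, 112, 113, 112, 112, 111, 112, 112, 112, 112, 112, 112, 112, 112, 112, 112, 112, 112]
x-0.005 250 212 [56, 55, 57, 56, 57, 56, 57, 56, 58, 58, 57, 58, 57, 57, 56, 56, 57, 57, 56, 55, 55, 55, 54, 90, 111, 113, 113, 113, 113, 112, 113, 113, 112, 112, 113, 113, 112, 112, 113, 112, 113, 112, 113, 112, 112]
x-0.002 250 217 [56, 56, 56, 57, 56, 56, 56, 55, 56, 57, 55, 56, 56, 56, 56, 56, 56, 56, 56, 56, 55, 55, 53, 71, 100, 112, 111, 111, 112, 112, 111, 111, 112, 111, 112, 111, 110, 111, 112, 111, 112, 112, 112, 112, 111]
```

```bash
python3 - <<'E'
from h import *
C=cam('wrist',sj('w11.json'))
print(w2g(unproj(C,259.8,190,.054)),w2g(unproj(C,285.6,192,.065)),w2g(unproj(C,285.6,186,.065)))
E
```

```text
[-0.01489974  0.24867043] [-0.01772471  0.26124872] [-0.02080237  0.26116859]
```

{"fn": "step_arm", "kwargs": {
  "moves": [
    [0,4,0,0,0,0,0.95],
    [0,9,0,0,0,0,0.95],
    [0,12,0,0,0,0,0.95],
    [0,12.5,0,0,0,0,0.95],
    [0,12.5,0,0,0,0,0.95],
    [0,12.5,0,0,0,0,0.95]
  ]
}}

```text
t: 27.02
position: [0.5761, 0.2515, 0.0588]
tool_rot: [-3.139, -0.001, 3.044]
force: [0.8, -9.2, 6.9]
gripper_width: 0.0133
grip_force: 59.6
```

```bash
python3 - <<'E'
from h import *
s=robot.get_state();im=robot.camera('wrist')[:,:,::-1];g=im.max(2)
print(s['t'],s['position'],s['force'],s['grip_force'],s['qvel'].round(4),w2g(s['position']))
C=cam('wrist',s)
for x in(-.02,-.017,-.014,-.011,-.008):
    u,v=proj(C,g2w(x,.2605,.06)).astype(int);print(u-22,v,g[v-1:v+2,u-22:u+23].mean(0).astype(int).tolist())
im2=robot.camera('top')[:,:,::-1];cv2.imwrite('pics/top9.png',im2)
c=cam('top')
# lever and carriage check from the top
for th in(0,.12,.3,.86):
    u,v=proj(c,g2w(-.0228-.08*np.sin(th),.0607-.08*np.cos(th),.1)).round().astype(int);print(th,u,v,im2.max(2)[v-1:v+2,u-1:u+2].mean())
# pointer 259.8-like columns -> y
E
```

```text
27.025 [0.57609962 0.25151065 0.05875559] [ 0.77520112 -9.22652021  6.88648889] 59.642590284347534 [ 0.0005 -0.0004  0.0003  0.0009 -0.0002 -0.0003] [0.00980716 0.26026583]
237 184 [106, 106, 106, 106, 106, 107, 106, 106, 106, 107, 107, 107, 95, 89, 96, 97, 97, 97, 97, 88, 76, 72, 74, 73, 72, 72, 72, 74, 88, 96, 96, 95, 96, 94, 88, 97, 107, 107, 107, 107, 106, 106, 106, 106, 108]
237 189 [114, 114, 113, 113, 113, 113, 112, 114, 113, 113, 112, 112, 102, 92, 95, 98, 96, 96, 96, 90, 84, 91, 94, 93, 95, 95, 92, 85, 88, 94, 95, 96, 94, 92, 89, 100, 109, 109, 109, 110, 109, 111, 109, 111, 111]
237 195 [112, 112, 111, 112, 111, 112, 112, 111, 111, 111, 111, 111, 111, 111, 112, 112, 112, 112, 111, 96, 85, 92, 95, 94, 94, 94, 91, 92, 105, 111, 112, 111, 111, 111, 111, 111, 111, 112, 112, 113, 111, 111, 111, 112, 111]
237 201 [112, 113, 111, 111, 112, 112, 111, 111, 111, 112, 111, 106, 85, 66, 60, 59, 57, 57, 56, 66, 83, 93, 94, 94, 93, 91, 81, 64, 57, 56, 57, 58, 61, 68, 86, 104, 110, 110, 110, 110, 112, 112, 111, 111, 111]
237 206 [110, 110, 111, 110, 112, 113, 112, 112, 112, 112, 97, 69, 54, 56, 56, 56, 57, 56, 57, 67, 84, 93, 93, 95, 93, 92, 81, 65, 57, 57, 57, 56, 56, 56, 56, 71, 99, 111, 111, 111, 111, 112, 111, 111, 110]
0 311 209 36.0
0.12 311 212 53.77777777777778
0.3 310 217 133.77777777777777
0.86 300 230 214.0
```

```bash
python3 - <<'E'
from h import *
s=robot.get_state();C=cam('wrist',s);print(w2g(unproj(C,260.5,193,.065)),w2g(unproj(C,260,203,.054)))
im=cv2.imread('pics/top9.png').max(2);c=cam('top')
m=(im[195:235,295:330]<60).astype(np.uint8);n,l,st,ce=cv2.connectedComponentsWithStats(m)
for i in range(1,n):
    if st[i,4]>5:print(st[i]+[295,195,0,0,0],w2g(unproj(c,*(ce[i]+[295,195]),.09)))
im=cv2.imread('pics/top0.png').max(2)
m=(im[195:235,330:365]<60).astype(np.uint8);n,l,st,ce=cv2.connectedComponentsWithStats(m)
for i in range(1,n):
    if st[i,4]>5:print('start',st[i]+[330,195,0,0,0],w2g(unproj(c,*(ce[i]+[330,195]),.09)))
E
```

```text
[-0.01711386  0.26117749] [-0.00757571  0.26091988]
[309 207   6   6  23] [-0.02319858 -0.02052855]
start [348 211   7   6  29] [-0.02423236 -0.12993232]
```

The lever knob is back at its locked x, the carriage has not moved, and the rod pointer is level with its flag while held. Handing in.

```bash
python3 -c "
from cell import robot
print(robot.hand_in())"
```

```text
the job is handed in; nothing more can be done
None
```

I handed the job in at about 27 s, and the call returned no verdict. By my last measurements the carriage pointer and the rod pointer were each within about 1 mm of their flags, the lever was locked, and the gripper was holding the rod against its spring.

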